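# Close the pill tub at the bunk

## Task

Close the round pill tub on the bedside crate: push the rib on its lid round with a fingertip until the notch in the lid's rim stands over the steel pin, then press the lid down on the pin until it is fully home, and let go. Only push and press: never pinch the rib or pull the lid up, and leave the crate's door and everything else where it is.

Things in the scene. Friction and masses are not known exactly. Their poses are not given: they have to be found in the camera images.
- lid_center (a point): the centre of the lid's flat top face, on the turning axis. The lid is a light wooden disc 100 mm across and 6 mm thick on a round grey pill tub (104 mm across, fixed to the whitewashed crate's top, which is 160 mm above the table). At the start the lid stands raised, its flat top 47 mm above the crate top; seated, 37 mm. The lid turns about the vertical through this point, without end, and stays where it is left (pushing the rib takes about 1.5 N)
- lid_notch (a point): the notch in the lid's rim: a cut 14 mm wide and 10 mm deep; this point lies at its middle on the rim circle (50 mm from the axis), half-way through the lid's thickness
- pin (a point): the tip of the upright steel pin at the tub's rim: 8 mm thick, round-topped, 50 mm from the lid's axis, its tip 39.5 mm above the crate top (just under the raised lid); half of its thickness is seen outside the lid's edge, above a grey block, 18 mm wide and 30 mm high, which juts 16 mm out of the tub's wall at the pin
- rib_left: one cheek (counter-clockwise side) of the straight upright grey rib on the lid. The rib lies along a radius opposite the notch, 6 to 40 mm from the axis, is 14 mm thick and stands 12 mm above the flat top; a steel 4 mm crest along its middle stands 2.5 mm higher. Push a cheek sideways to turn the lid; the rest of the top is flat. Origin on the lid's axis, 47 mm below the flat top
- rib_right: the other cheek (clockwise side) of that rib; same origin
- lid_turn (a joint): angle of the notch from the pin (the rib lies half a turn from the notch) about the lid's axis, in rad, counter-clockwise from above positive; at 0 or 2 pi the notch is over the pin. Starts between 0.7 and 5.6
- lid_press (a joint): how far the lid is pressed down, in m: 0 raised as at the start, 0.010 fully home; it stays where it is left and takes about 5 N to slide. With the notch off the pin it stops at about 0.0015. Negative means pulled up
- crate_door (a joint): angle of the small swing door in the crate's front, rad, 0 shut; it stands ajar by 0.16 to 0.24 and is to stay so; 178 mm wide, 125 mm high, with a knob 35 mm out, all below the crate's top; leave alone
- organiser: clear plastic 7-day pill organiser with flip lids, 160 x 34 x 26 mm, on the crate; leave alone. Origin under its centre
- phone_stand: black plastic phone stand, 85 x 75 mm foot, 100 mm high, on the crate; leave alone. Origin under its centre
- egg_cup: white ceramic egg cup, 49 mm across, 58 mm high, on the crate; leave alone. Origin under its centre
- shoehorn: short aluminium shoehorn lying flat, 165 x 40 mm, on the crate; leave alone. Origin under its centre
- earplug_jar: small glass jar with metal cap, 32 mm across, 40 mm high, on the crate; leave alone. Origin under its centre
- torch: black flat pocket torch lying down, 133 x 22 x 18 mm, on the crate; leave alone. Origin under its centre

How it is judged:
On the way, in this order (a step that is already met when the one before it is completed fails the run):
1. the notch is turned to stand over the pin (horizontal distance between lid_notch and pin below 0.006 m), for 0.05 s.
2. the lid is pressed fully home (value of joint lid_press above 0.0085 m and horizontal distance between lid_notch and pin below 0.006 m), for 0.1 s.
At the end, for the whole second after the job is handed in: The lid is pressed down at least 8.5 of its 10 mm, with the middle of its notch within 6 mm of the pin (seen from above), and is at rest; each bystander stands within 12 mm of its start, and the crate door is still ajar (0.06 to 0.34 rad) (all of step 2 and velocity of joint lid_turn between -0.05 and 0.05 rad/s and distance of each of organiser, phone_stand, egg_cup, shoehorn, earplug_jar, torch from where it was at the start of the episode below 0.012 m and value of joint crate_door between 0.06 and 0.34 rad); the robot touches nothing.
It fails at once if the lid is pulled up (value of joint lid_press below -0.003 m).
It fails at once if the lid's rib is pinched (both sides pressed at once) (contact force between the fingers and rib_left above 0.7 N and contact force between the fingers and rib_right above 0.7 N).
It fails at once if a bystander is moved by more than 12 mm (distance of any of organiser, phone_stand, egg_cup, shoehorn, earplug_jar, torch from where it was at the start of the episode above 0.012 m).
It fails at once if the crate's door is swung open or shut (value of joint crate_door above 0.34 rad or value of joint crate_door below 0.06 rad).
It also fails if it takes over 48 s, if anything falls off the work surface, if the arm or the gripper's body presses on something with over 40 N, if the wrist force passes 120 N, or if a joint passes its speed limit or range.

## Robot

A 6-joint arm with a two-finger parallel gripper is mounted at the origin on the work surface. World frame = base frame: x ahead of the robot, y to its left, z up, the work surface at z = 0. Lengths are in m, angles in rad, forces in N, time in s.
With the tool pointing down it reaches from about 0.325 to 0.9 m from the base axis. Payload 3.5 kg.
Tool frame: the origin (TCP) lies where the fingers leave the gripper's body, on its centre line; the fingertips stand 73 mm ahead of it and the grasp point (between the pads) lies 54 mm ahead of it; z points along the fingers, y is the direction in which the jaws open and shut (so a half turn about z gives the same grasp; the last joint's range is limited). The gripper opens to 85 mm and grips with 20 to 120 N. Pads are 22 mm wide; open, the fingers measure 114 mm over their backs; the gripper's body (76 mm by 85 mm) begins 54 mm behind the grasp point. The pads swing forward as they close: fully open they stand 13 mm farther back than shut.
Start: joints at [-1.25, 0.276, -0.026, 1.268, 0, 1.467], TCP at [0.257, -0.57, 0.304] pointing down, gripper open.
Joint ranges: [-3.12, 3.12], [-0.85, 1.88], [-1.08, 1.24], [-1.95, 2.15], [-1.57, 1.53], [-3.14, 3.14]. Speed limits (rad/s): [2.57, 2.57, 3.14, 3.14, 3.14, 3.14].

## Interface

Orientations are given as a unit quaternion [x, y, z, w].
In Python, from workcell import robot gives the robot as it stands.
- The arm moves only by the tool arm_command, never from a script. Its argument "moves" is a list of rows, each an object of numbers: "tx", "ty", "tz": the shift along the tool's x, y, z in units of 30 mm (1.0 is 30 mm); "ax", "ay", "az": the turn, a rotation vector about the tool's x, y, z in units of 8 degrees (1.0 is 8 degrees). A call has 1 to 12 rows; each row is the pose to reach, as a shift and turn from the pose commanded when the call began, along the tool's axes at that moment; what a row does not reach only later rows make up. A row lasts 1/10 s, in which the tool goes at most 50 mm and 8.59 degrees, less where a joint would pass 70% of its speed; a pose out of reach is approached as far as the arm can. A call with a gripper value outside its range is refused whole. "claw" is the finger opening in mm, from 0 to 85.4, set as the call begins (left out, the last holds). The fingers move at their own pace and stop on an object; "newtons" is the grip in N (left out, the last holds). Time passes only in rows, so rows that repeat a pose let the fingers close. It gives the time, the measured TCP pose, the force and the opening at its end, in the units of the state.
- robot.get_state(): the state, without advancing time (a new reading comes with each control period).
- robot.grab_frame(name): name is "scene" or "top" or "wrist"; returns the picture (480x640x3 uint8, blue, green, red); there is no depth.
- robot.camera_params(name): a dict with "intrinsics" (3x3 intrinsics, pixels), "R" (3x3) and "t" (3): a world point X has camera coordinates R X + t. Camera axes: x right, y down, z forward; pixel columns grow to the right and rows downward; lengths in m; the calibration is good to about 2 mm. A picture is of the moment at which its call begins: read the wrist's pose just before it. camera_params takes no time and is no camera call; for the wrist camera it gives the pose at the moment of the call.
- robot.sign_off(): hands the job in, once; it reports no verdict.
The state is a dict: "time_s": time; "qpos": joint angles; "dq": joint speeds; "tau": joint torques, N m; "tcp_pos": TCP position; "tool_rot": TCP orientation; "force": force on the tool from outside, world axes, zero at the start; "moment": the same for the moment, N m; "gripper_width": finger opening in m.
Only numpy, scipy, OpenCV 4.12 (cv2) and the standard library are available. Lean on these libraries where they do the work, as an engineer would, in place of code of your own. Each camera call takes 0.05 s, during which the arm holds its last target.

## Working session

There is one attempt and no reset: what is moved stays moved. The work goes in short steps, Python scripts to look and compute and a tool call to move; the robot and the scene stay as the last step left them, time stands still between calls to the robot, and variables do not carry over. Pictures are saved under pics/ and viewed, and the job is handed in when it is done.

Besides the shell and the picture viewer there is one more tool, called after "Call:" by a JSON object that holds its "name" and its "arguments", one argument or row to a line. arm_command: Moves the arm, as the interface text tells. Its arguments: {"type":"object","properties":{"moves":{"type":"array","items":{"type":"object","properties":{"tx":{"type":"number"},"ty":{"type":"number"},"tz":{"type":"number"},"ax":{"type":"number"},"ay":{"type":"number"},"az":{"type":"number"}}}},"claw":{"type":"number"},"newtons":{"type":"number"}},"required":["moves"]}

```bash
mkdir -p pics; ls; python3 - <<'E'
from workcell import robot
import cv2
s=robot.get_state(); print(s)
for n in("scene","top","wrist"):
    p=robot.camera_params(n); print(n,p)
    cv2.imwrite(f"pics/{n}0.png",robot.grab_frame(n))
E
```

```text
pics
{'time_s': 0.0, 'qpos': array([-1.25040459e+00,  2.77173066e-01, -2.79205682e-02,  1.26794759e+00,
        1.16971110e-05,  1.46739824e+00]), 'dq': array([ 9.50144198e-04, -9.11438852e-04,  1.14463371e-03,  8.11255134e-05,
       -4.84624048e-05, -9.25501330e-04]), 'tau': array([ 1.22734091e-03, -4.45505691e+01,  2.95205891e+01,  1.63582462e-02,
        1.08221229e-05, -6.96606676e-06]), 'tcp_pos': array([ 0.25681102, -0.56912685,  0.30271591]), 'tool_rot': array([ 9.77633531e-01,  2.10312670e-01, -1.15728876e-04, -1.11647926e-03]), 'force': array([ 0.94658908, -0.1613139 ,  0.12041945]), 'moment': array([ 0.01888529, -0.01415501, -0.01690386]), 'gripper_width': 0.0854623027112782}
scene {'intrinsics': array([[550.55571879,   0.        , 319.65840945],
       [  0.        , 550.55571879, 242.07034679],
       [  0.        ,   0.        ,   1.        ]]), 'R': array([[ 0.73790922,  0.67489061,  0.00355598],
       [ 0.49161892, -0.53389961, -0.68794044],
       [-0.46238601,  0.50938578, -0.72575843]]), 't': array([-0.44458915, -0.14518151,  1.31373637])}
top {'intrinsics': array([[453.17121146,   0.        , 315.54825587],
       [  0.        , 453.17121146, 239.37784929],
       [  0.        ,   0.        ,   1.        ]]), 'R': array([[-0.02915429, -0.99923793,  0.02595336],
       [-0.99766109,  0.02748272, -0.06258631],
       [ 0.06182535, -0.02771732, -0.99770205]]), 't': array([0.03279795, 0.59216663, 0.9498178 ])}
wrist {'intrinsics': array([[380.22794776,   0.        , 316.78988479],
       [  0.        , 380.22794776, 242.55829732],
       [  0.        ,   0.        ,   1.        ]]), 'R': array([[ 0.41191214, -0.91121964, -0.00267429],
       [-0.87862809, -0.39795382,  0.26390422],
       [-0.24153895, -0.10635565, -0.96454518]]), 't': array([-0.62448017, -0.03391207,  0.37848269])}
```

View pics/scene0.png

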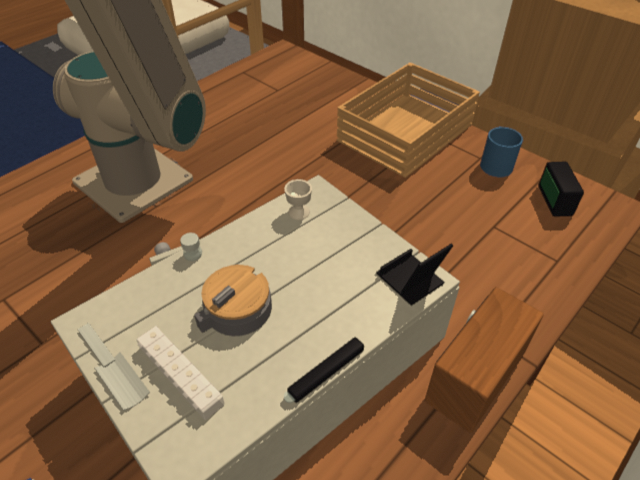

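View pics/top0.png

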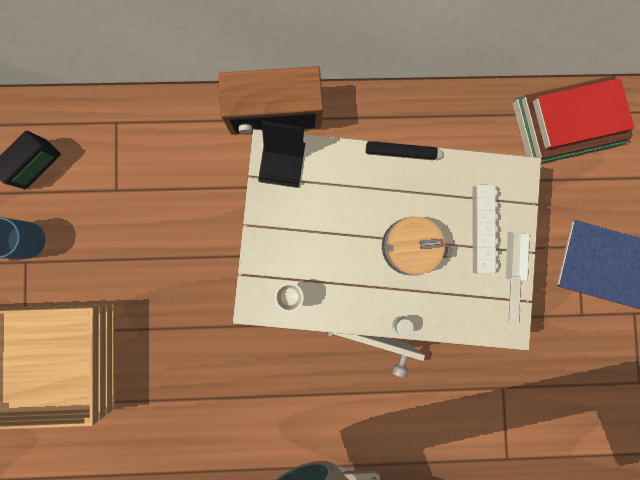

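View pics/wrist0.png

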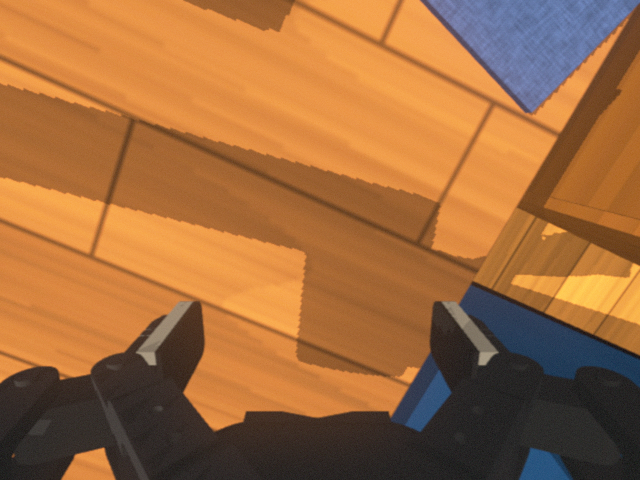

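```bash
cat > h.py <<'E'
import numpy as np, cv2
from workcell import robot
def ray(p,uv,z):
    K,R,t=p["intrinsics"],np.array(p["R"]),np.array(p["t"])
    d=R.T@np.linalg.inv(K)@np.array([uv[0],uv[1],1.]); c=-R.T@t
    return c+d*(z-c[2])/d[2]
def proj(p,X):
    q=p["intrinsics"]@(np.array(p["R"])@np.array(X)+p["t"]); return q[:2]/q[2]
E
python3 - <<'E'
from h import *
t=cv2.imread("pics/top0.png"); s=cv2.imread("pics/scene0.png")
a=cv2.resize(t[205:290,370:470],None,fx=6,fy=6,interpolation=cv2.INTER_CUBIC)
b=cv2.resize(s[250:345,185:285],None,fx=6,fy=6,interpolation=cv2.INTER_CUBIC)
cv2.imwrite("pics/tz.png",a);cv2.imwrite("pics/sz.png",b)
for n,im,roi in(("top",t,(205,290,370,470)),("scene",s,(250,345,185,285))):
    p=robot.camera_params(n)
    hsv=cv2.cvtColor(im,cv2.COLOR_BGR2HSV); m=cv2.inRange(hsv,(5,90,100),(25,255,255)); k=np.zeros_like(m); r=roi;k[r[0]:r[1],r[2]:r[3]]=m[r[0]:r[1],r[2]:r[3]]
    cs,_=cv2.findContours(k,cv2.RETR_EXTERNAL,cv2.CHAIN_APPROX_NONE); c=max(cs,key=cv2.contourArea)
    P=np.array([ray(p,q[0],0.207)[:2] for q in cv2.convexHull(c)]).astype(np.float32)
    (cx,cy),rad=cv2.minEnclosingCircle(P); e=cv2.fitEllipse(P); print(n,cx,cy,rad,e)
E
```

```text
top 0.5679736733436584 -0.1727331578731537 0.07175539433956146 ((0.5648452639579773, -0.16822600364685059), (0.10069172829389572, 0.14285005629062653), 175.7197723388672)
scene 0.5679932236671448 -0.1501157283782959 0.05217946320772171 ((0.5675956606864929, -0.1506962776184082), (0.10117696225643158, 0.10351227223873138), 54.9401969909668)
```

View pics/tz.png

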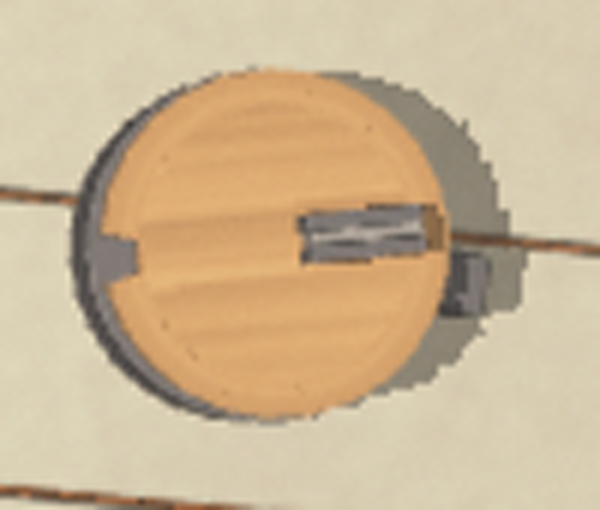

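View pics/sz.png

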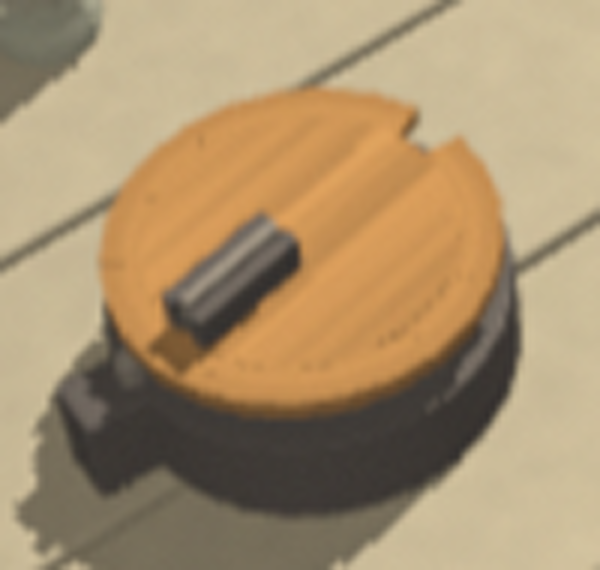

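```bash
python3 - <<'E'
from h import *
T=robot.camera_params("top"); S=robot.camera_params("scene")
f=lambda p,o,uv,z: ray(p,(o[0]+uv[0]/6-.42,o[1]+uv[1]/6-.42),z).round(4)
ot=(370,205); os=(185,250)
t=lambda uv,z:f(T,ot,uv,z)
s=lambda uv,z:f(S,os,uv,z)
pts=[(103,232),(449,244),(275,68),(275,420),(150,122),(400,122),(400,370),(150,372)]
P=np.array([t(p,.207)[:2] for p in pts]);
def circ(P):
    A=np.c_[2*P,np.ones(len(P))];x=np.linalg.lstsq(A,(P**2).sum(1),rcond=None)[0];return x[:2],np.sqrt(x[2]+x[:2]@x[:2])
print("top",circ(P))
pts=[(102,260),(130,185),(200,125),(300,90),(400,100),(500,200),(495,262)]
print("scene",circ(np.array([s(p,.207)[:2] for p in pts])))
c=circ(P)[0]
ang=lambda X:np.degrees(np.arctan2(X[1]-c[1],X[0]-c[0]))
for n,X in (("notch t",t((105,257),.207)),("notch inner t",t((137,258),.207)),("rib in",t((302,240),.2195)),("rib out",t((425,230),.2195)),("block",t((475,285),.190)),("block corn",t((487,253),.190)),("block corn",t((480,315),.190)),
 ("s notch",s((438,128),.207)),("s notch inner",s((418,148),.204)),("s rib in",s((282,228),.2195)),("s rib out",s((182,305),.2195)),("s blk",s((88,410),.19)),("s blk corn",s((60,392),.19)),("s blkcorn",s((103,430),.19)),("s pin",s((128,365),.199))):
    print(n,X,np.hypot(*(X[:2]-c)),ang(X))
E
```

```text
top (array([ 0.56606802, -0.15100685]), np.float64(0.05067361054121057))
scene (array([ 0.56676951, -0.14932001]), np.float64(0.04929591883935933))
notch t [ 0.5639 -0.1016  0.207 ] 0.04945439436856747 92.51258506858026
notch inner t [ 0.5633 -0.1108  0.207 ] 0.040302018741221926 93.93828837892214
rib in [ 0.5666 -0.1555  0.2195] 0.004524533039746111 -83.24776249020792
rib out [ 0.5685 -0.1907  0.2195] 0.03976758343423773 -86.49390221301789
block [ 0.5533 -0.2138  0.19  ] 0.06407809395373944 -101.49352649557308
block corn [ 0.5626 -0.2178  0.19  ] 0.06688312272012599 -92.97223280393027
block corn [ 0.5444 -0.2149  0.19  ] 0.06746730956041316 -108.73328995514335
s notch [ 0.5648 -0.102   0.207 ] 0.049023251643772386 91.48216305424339
s notch inner [ 0.5639 -0.1085  0.204 ] 0.04256210281609747 92.91978832190424
s rib in [ 0.5688 -0.1567  0.2195] 0.0063147177311051825 -64.36500494705055
s rib out [ 0.569  -0.1887  0.2195] 0.0378070108367762 -85.55218024896027
s blk [ 0.5566 -0.2132  0.19  ] 0.06290970827009078 -98.65600620543728
s blk corn [ 0.5472 -0.2145  0.19  ] 0.06623731887696487 -106.55017351997472
s blkcorn [ 0.5639 -0.2145  0.19  ] 0.0635301538955043 -91.95564886400183
s pin [ 0.5593 -0.2012  0.199 ] 0.05064739347215629 -97.67942002396454
```

Call:
{"name": "arm_command", "arguments": {
  "moves": [
    {"tx": 0.8,"ty": -0.4,"tz": -0.6,"az": 0.1},
    {"tx": 2.1,"ty": -1.2,"tz": -1,"az": 0.4},
    {"tx": 3.5,"ty": -2.0,"tz": -1,"az": 0.7},
    {"tx": 4.9,"ty": -2.8,"tz": -1,"az": 1.0},
    {"tx": 6.3,"ty": -3.6,"tz": -1,"az": 1.3},
    {"tx": 7.7,"ty": -4.4,"tz": -1,"az": 1.6},
    {"tx": 9.1,"ty": -5.2,"tz": -1,"az": 1.9},
    {"tx": 10.5,"ty": -6.0,"tz": -1,"az": 2.2},
    {"tx": 11.9,"ty": -6.8,"tz": -1,"az": 2.5},
    {"tx": 13.2,"ty": -7.5,"tz": -1,"az": 2.7},
    {"tx": 14.1,"ty": -8,"tz": -1,"az": 2.7},
    {"tx": 14.1,"ty": -8,"tz": -1,"az": 2.7}
  ],
  "claw": 0,
  "newtons": 20
}}

```text
validation failed for argument at $.mo...
```

```bash
cat >> h.py <<'E'
from scipy.spatial.transform import Rotation as Ro
def st():
    s=robot.get_state(); x=Ro.from_quat(s["tool_rot"]).as_matrix()
    print(round(s["time_s"],2),"tcp",s["tcp_pos"].round(4),"yaw",np.degrees(np.arctan2(x[1,0],x[0,0])).round(2),"tz",x[:,2].round(3),"q",s["qpos"].round(3),"F",s["force"].round(2),"w",s["gripper_width"]); return s
E
python3 - <<'E'
from h import *
st()
cv2.imwrite("pics/w1.png",robot.grab_frame("wrist"))
cv2.imwrite("pics/t1.png",cv2.resize(robot.grab_frame("top")[180:310,340:500],None,fx=4,fy=4))
cv2.imwrite("pics/s1.png",cv2.resize(robot.grab_frame("scene")[200:370,140:320],None,fx=3,fy=3))
E
```

```text
0.15 tcp [ 0.2568 -0.5693  0.303 ] yaw 24.28 tz [-0.001  0.002 -1.   ] q [-1.25   0.277 -0.028  1.268 -0.     1.467] F [-0.44  0.77  0.28] w 0.08521922373793635
```

View pics/w1.png

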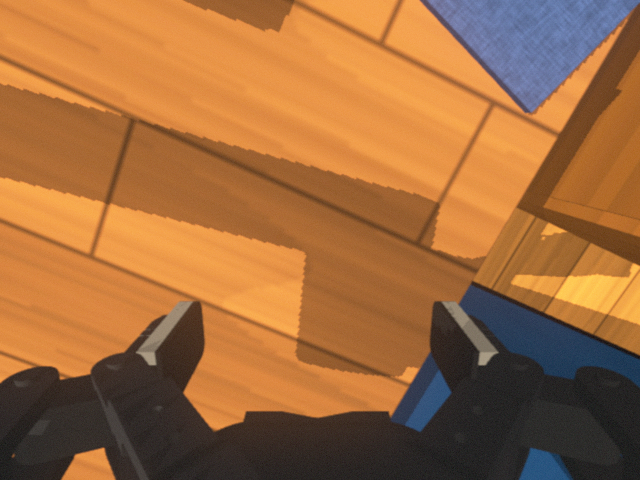

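View pics/s1.png

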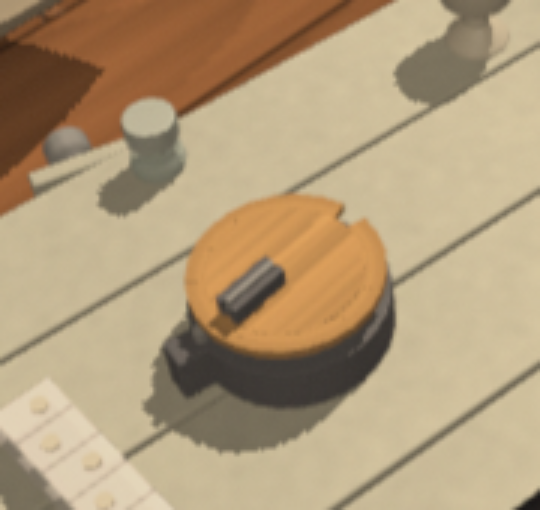

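Call:
{"name": "arm_command", "arguments": {
  "moves": [
    {"tx": 0.8,"ty": -0.4,"tz": -0.6,"az": 0.1},
    {"tx": 2.1,"ty": -1.2,"tz": -1,"az": 0.4},
    {"tx": 3.5,"ty": -2.0,"tz": -1,"az": 0.7},
    {"tx": 4.9,"ty": -2.8,"tz": -1,"az": 1.0},
    {"tx": 6.3,"ty": -3.6,"tz": -1,"az": 1.3},
    {"tx": 7.0,"ty": -4.0,"tz": -1,"az": 1.3}
  ],
  "claw": 0,
  "newtons": 20
}}

```text
validation failed for argument at $.mo...
```

Call:
{"name": "arm_command", "arguments": {
  "moves": [
    {"tx": 0.8,"ty": -0.4,"tz": -0.6,"ax": 0,"ay": 0,"az": 0.1}
  ],
  "claw": 0,
  "newtons": 20
}}

```text
time_s: 0.4
tcp_pos: [0.2723, -0.5492, 0.3189]
tool_rot: [0.979, 0.202, -0.001, -0.002]
force: [1.4, 0.7, 0.1]
gripper_width: 0.073
```

Call:
{"name": "arm_command", "arguments": {
  "moves": [
    {"tx": 1.3,"ty": -0.8,"tz": -0.4,"ax": 0,"ay": 0,"az": 0.3},
    {"tx": 2.7,"ty": -1.6,"tz": -0.4,"ax": 0,"ay": 0,"az": 0.6},
    {"tx": 4.1,"ty": -2.4,"tz": -0.4,"ax": 0,"ay": 0,"az": 0.9},
    {"tx": 5.5,"ty": -3.2,"tz": -0.4,"ax": 0,"ay": 0,"az": 1.2},
    {"tx": 6.9,"ty": -4.0,"tz": -0.4,"ax": 0,"ay": 0,"az": 1.5},
    {"tx": 8.3,"ty": -4.8,"tz": -0.4,"ax": 0,"ay": 0,"az": 1.8},
    {"tx": 9.7,"ty": -5.6,"tz": -0.4,"ax": 0,"ay": 0,"az": 2.1},
    {"tx": 11.1,"ty": -6.4,"tz": -0.4,"ax": 0,"ay": 0,"az": 2.4},
    {"tx": 12.4,"ty": -7.1,"tz": -0.4,"ax": 0,"ay": 0,"az": 2.6},
    {"tx": 13.3,"ty": -7.6,"tz": -0.4,"ax": 0,"ay": 0,"az": 2.6},
    {"tx": 13.3,"ty": -7.6,"tz": -0.4,"ax": 0,"ay": 0,"az": 2.6}
  ]
}}

```text
time_s: 1.5
tcp_pos: [0.5509, -0.1778, 0.3338]
tool_rot: [1.0, 0.026, 0.0, -0.0]
force: [-0.1, 0.3, -0.2]
gripper_width: -0.0001
```

```bash
python3 - <<'E'
from h import *
st()
p=robot.camera_params("wrist")
cv2.imwrite("pics/w2.png",robot.grab_frame("wrist"))
cv2.imwrite("pics/s2.png",cv2.resize(robot.grab_frame("scene")[150:350,140:340],None,fx=3,fy=3))
print([proj(p,X).round(0) for X in ((.5665,-.150,.207),(.5593,-.2,.1995))], repr(p))
E
```

```text
1.5 tcp [ 0.5509 -0.1778  0.3338] yaw 2.97 tz [ 0.001  0.001 -1.   ] q [-4.240e-01  1.800e-01 -8.400e-02  1.306e+00  1.000e-03  2.665e+00] F [-0.08  0.34 -0.2 ] w -7.037679101310226e-05
[array([266., 237.]), array([357., 251.])] {'intrinsics': array([[380.22794776,   0.        , 316.78988479],
       [  0.        , 380.22794776, 242.55829732],
       [  0.        ,   0.        ,   1.        ]]), 'R': array([[ 0.0526172 , -0.99861303, -0.00185395],
       [-0.96327357, -0.05124451,  0.26358684],
       [-0.26331626, -0.01208334, -0.96463389]]), 't': array([-0.20652866,  0.48064244,  0.54986359])}
```

View pics/w2.png

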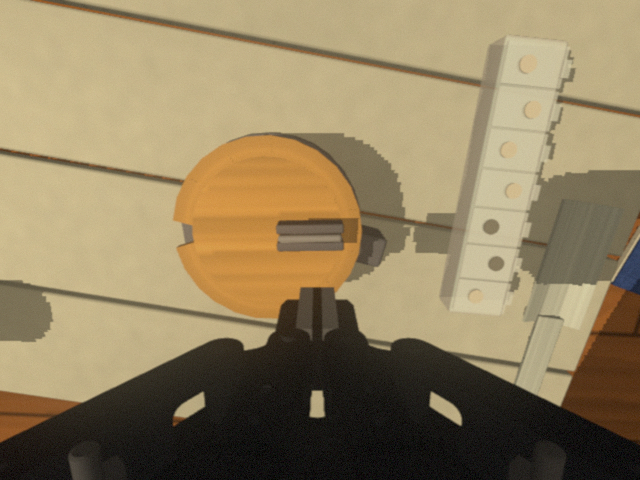

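View pics/s2.png

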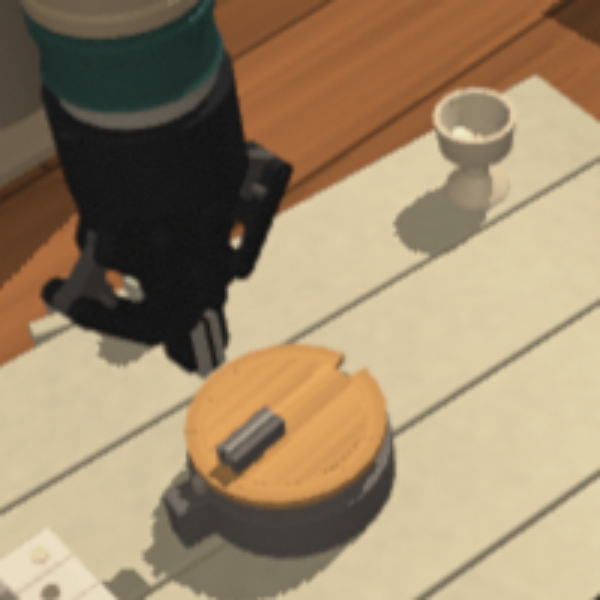

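```bash
cat >> h.py <<'E'
def circ(P):
    A=np.c_[2*P,np.ones(len(P))];x=np.linalg.lstsq(A,(P**2).sum(1),rcond=None)[0];return x[:2],np.sqrt(x[2]+x[:2]@x[:2])
E
python3 - <<'E'
from h import *
p=robot.camera_params("wrist"); im=cv2.imread("pics/w2.png")
hsv=cv2.cvtColor(im,cv2.COLOR_BGR2HSV); m=cv2.inRange(hsv,(8,130,120),(22,255,255)); m[330:]=0;m[:100]=0;m[:,420:]=0;m[:,:150]=0
cs,_=cv2.findContours(m,cv2.RETR_EXTERNAL,cv2.CHAIN_APPROX_NONE); c=max(cs,key=cv2.contourArea)[:,0]
P=np.array([ray(p,q,.207)[:2] for q in c])
for i in range(6):
    o,r=circ(P); d=abs(np.hypot(*(P-o).T)-r); P=P[d<max(.0008,2*np.median(d))]
print(o,r,len(P),len(c))
ang=lambda X:(np.hypot(*(X[:2]-o)).round(4),np.degrees(np.arctan2(X[1]-o[1],X[0]-o[0])).round(1))
for n,uv,z in(("notch corner",(178,221),.207),("notch corner",(179,246),.207),("notch mid",(178,234),.207),("notch in",(193,232),.207),("crest out",(342,241),.2215),("crest in",(277,236),.2215),("rib",(310,224),.219),("rib low",(310,249),.219),("blk",(384,238),.19),("blk",(380,264),.19),("blk in",(362,260),.19),("blk in",(366,232),.19)):
    X=ray(p,uv,z); print(n,X.round(4),ang(X))
cv2.imwrite("pics/w2z.png",cv2.resize(im[200:290,160:400],None,fx=3.3,fy=3.3,interpolation=cv2.INTER_CUBIC))
E
```

```text
[ 0.56756807 -0.15359205] 0.049587632847156726 424 576
notch corner [ 0.5713 -0.1065  0.207 ] (np.float64(0.0473), np.float64(85.4))
notch corner [ 0.5576 -0.1063  0.207 ] (np.float64(0.0483), np.float64(101.9))
notch mid [ 0.5643 -0.1061  0.207 ] (np.float64(0.0476), np.float64(94.0))
notch in [ 0.5657 -0.1141  0.207 ] (np.float64(0.0395), np.float64(92.6))
crest out [ 0.5686 -0.1923  0.2215] (np.float64(0.0388), np.float64(-88.5))
crest in [ 0.5695 -0.1601  0.2215] (np.float64(0.0068), np.float64(-73.2))
rib [ 0.5758 -0.1761  0.219 ] (np.float64(0.024), np.float64(-69.8))
rib low [ 0.5629 -0.1767  0.219 ] (np.float64(0.0236), np.float64(-101.3))
blk [ 0.5632 -0.2191  0.19  ] (np.float64(0.0656), np.float64(-93.8))
blk [ 0.5472 -0.2182  0.19  ] (np.float64(0.0678), np.float64(-107.5))
blk in [ 0.5492 -0.2074  0.19  ] (np.float64(0.0569), np.float64(-108.8))
blk in [ 0.5662 -0.2084  0.19  ] (np.float64(0.0548), np.float64(-91.4))
```

View pics/w2z.png

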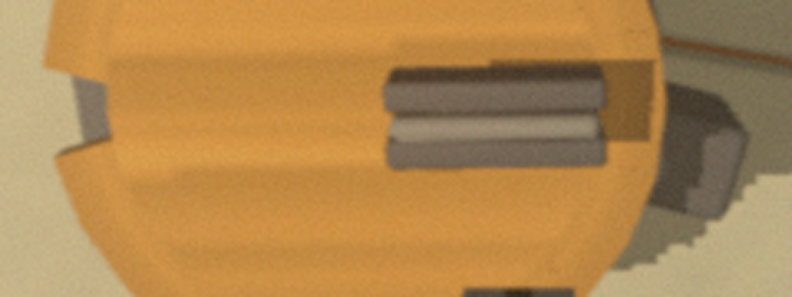

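Call:
{"name": "arm_command", "arguments": {
  "moves": [
    {"tx": -0.27,"ty": 0,"tz": 0.3,"ax": 0,"ay": 0,"az": 0},
    {"tx": -0.27,"ty": 0,"tz": 0.8,"ax": 0,"ay": 0,"az": 0},
    {"tx": -0.27,"ty": 0,"tz": 1.3,"ax": 0,"ay": 0,"az": 0},
    {"tx": -0.27,"ty": 0,"tz": 1.65,"ax": 0,"ay": 0,"az": 0},
    {"tx": -0.27,"ty": 0,"tz": 1.65,"ax": 0,"ay": 0,"az": 0}
  ]
}}

```text
time_s: 2.1
tcp_pos: [0.5394, -0.1817, 0.2826]
tool_rot: [1.0, 0.023, -0.002, -0.001]
force: [0.7, 1.0, 0.7]
gripper_width: 0.0002
```

```bash
python3 - <<'E'
from h import *
st()
cv2.imwrite("pics/w3.png",robot.grab_frame("wrist"))
cv2.imwrite("pics/s3.png",cv2.resize(robot.grab_frame("scene")[200:350,140:340],None,fx=3,fy=3))
E
```

```text
2.1 tcp [ 0.5394 -0.1817  0.2826] yaw 2.58 tz [-0.003  0.001 -1.   ] q [-0.438  0.192 -0.179  1.203 -0.     2.658] F [0.73 0.95 0.73] w 0.00023091973044077146
```

View pics/w3.png

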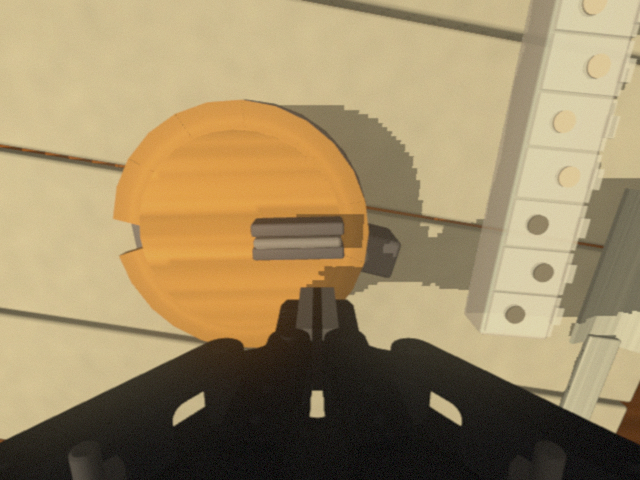

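View pics/s3.png

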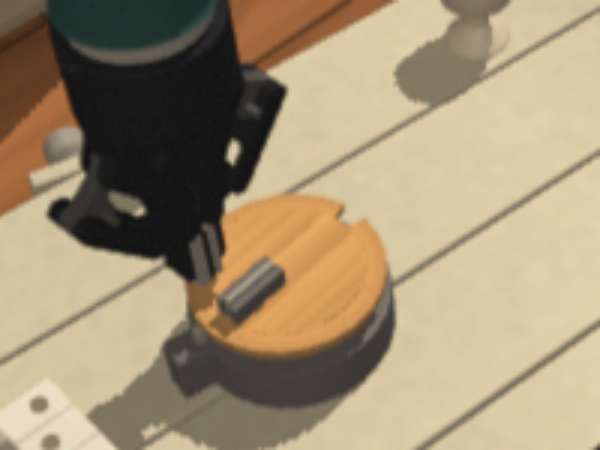

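Call:
{"name": "arm_command", "arguments": {
  "moves": [
    {"tx": 0.1,"ty": 0,"tz": -0.05,"ax": 0,"ay": 0,"az": 0},
    {"tx": 0.2,"ty": 0,"tz": -0.05,"ax": 0,"ay": 0,"az": 0},
    {"tx": 0.2,"ty": 0,"tz": -0.05,"ax": 0,"ay": 0,"az": 0}
  ]
}}

```text
time_s: 2.5
tcp_pos: [0.5479, -0.1811, 0.2868]
tool_rot: [1.0, 0.024, 0.001, 0.0]
force: [-0.0, -0.5, 0.3]
gripper_width: 0.0001
```

```bash
python3 - <<'E'
from h import *
st()
p=robot.camera_params("wrist")
im=robot.grab_frame("wrist")
s=st()
cv2.imwrite("pics/w4.png",im[60:420,60:500])
def rows(cx,cy,step,n):
    for i in range(1,n+1):
        d=-np.radians(step*i); c=np.array([cx,cy]); R=np.array([[np.cos(d),-np.sin(d)],[np.sin(d),np.cos(d)]])
        t=(c-R@c)/30; print('{"tx": %.2f, "ty": %.2f, "tz": 0, "ax": 0, "ay": 0, "az": %.3f},'%(t[0],t[1],-step*i/8))
rows(18,-29,7,12)
E
```

```text
2.5 tcp [ 0.5479 -0.1811  0.2868] yaw 2.7 tz [ 0.002 -0.001 -1.   ] q [-0.431  0.2   -0.16   1.208  0.     2.663] F [-0.05 -0.48  0.34] w 8.597230057051617e-05
2.55 tcp [ 0.5476 -0.181   0.2865] yaw 2.7 tz [ 0.001 -0.001 -1.   ] q [-0.431  0.2   -0.161  1.209 -0.     2.663] F [-0.48 -0.19 -0.51] w 7.001482334668934e-05
{"tx": 0.12, "ty": 0.07, "tz": 0, "ax": 0, "ay": 0, "az": -0.875},
{"tx": 0.25, "ty": 0.12, "tz": 0, "ax": 0, "ay": 0, "az": -1.750},
{"tx": 0.39, "ty": 0.15, "tz": 0, "ax": 0, "ay": 0, "az": -2.625},
{"tx": 0.52, "ty": 0.17, "tz": 0, "ax": 0, "ay": 0, "az": -3.500},
{"tx": 0.66, "ty": 0.17, "tz": 0, "ax": 0, "ay": 0, "az": -4.375},
{"tx": 0.80, "ty": 0.15, "tz": 0, "ax": 0, "ay": 0, "az": -5.250},
{"tx": 0.94, "ty": 0.12, "tz": 0, "ax": 0, "ay": 0, "az": -6.125},
{"tx": 1.07, "ty": 0.07, "tz": 0, "ax": 0, "ay": 0, "az": -7.000},
{"tx": 1.19, "ty": 0.01, "tz": 0, "ax": 0, "ay": 0, "az": -7.875},
{"tx": 1.30, "ty": -0.07, "tz": 0, "ax": 0, "ay": 0, "az": -8.750},
{"tx": 1.41, "ty": -0.16, "tz": 0, "ax": 0, "ay": 0, "az": -9.625},
{"tx": 1.50, "ty": -0.27, "tz": 0, "ax": 0, "ay": 0, "az": -10.500},
```

View pics/w4.png

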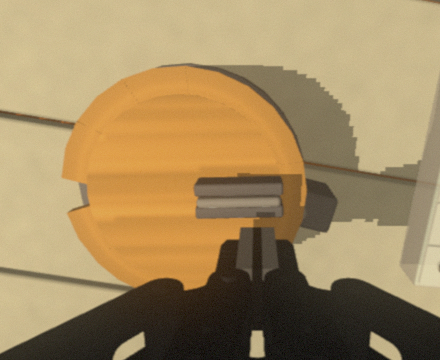

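Call:
{"name": "arm_command", "arguments": {
  "moves": [
    {"tx": 0.12,"ty": 0.07,"tz": 0.05,"ax": 0,"ay": 0,"az": -0.875},
    {"tx": 0.25,"ty": 0.12,"tz": 0.05,"ax": 0,"ay": 0,"az": -1.75},
    {"tx": 0.39,"ty": 0.15,"tz": 0.05,"ax": 0,"ay": 0,"az": -2.625},
    {"tx": 0.52,"ty": 0.17,"tz": 0.05,"ax": 0,"ay": 0,"az": -3.5},
    {"tx": 0.66,"ty": 0.17,"tz": 0.05,"ax": 0,"ay": 0,"az": -4.375},
    {"tx": 0.8,"ty": 0.15,"tz": 0.05,"ax": 0,"ay": 0,"az": -5.25},
    {"tx": 0.8,"ty": 0.15,"tz": 0.05,"ax": 0,"ay": 0,"az": -5.25}
  ]
}}

```text
time_s: 3.25
tcp_pos: [0.5716, -0.1846, 0.2846]
tool_rot: [0.925, 0.38, -0.0, 0.001]
force: [-1.0, -1.3, 0.0]
gripper_width: 0.0002
```

```bash
python3 - <<'E'
from h import *
st()
im=robot.grab_frame("wrist")
cv2.imwrite("pics/w5.png",im)
E
```

```text
3.25 tcp [ 0.5716 -0.1846  0.2846] yaw 44.67 tz [ 0.    -0.001 -1.   ] q [-4.200e-01  2.440e-01 -1.100e-01  1.216e+00 -1.000e-03  1.942e+00] F [-1.04 -1.26  0.03] w 0.0002386530680006327
```

View pics/w5.png

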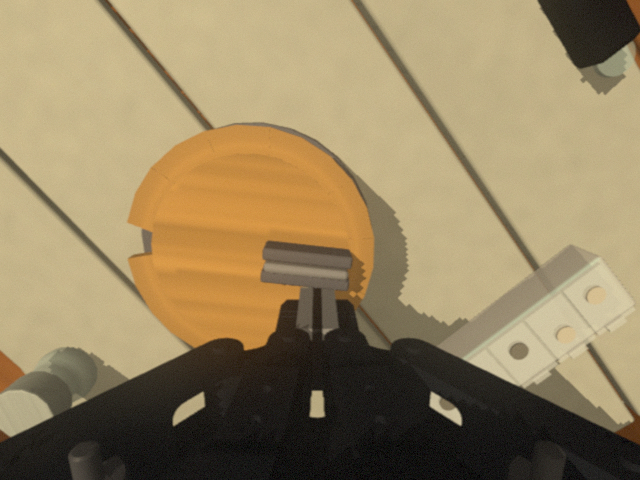

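Call:
{"name": "arm_command", "arguments": {
  "moves": [
    {"tx": 0.12,"ty": 0.07,"tz": 0,"ax": 0,"ay": 0,"az": -0.875},
    {"tx": 0.25,"ty": 0.12,"tz": 0,"ax": 0,"ay": 0,"az": -1.75},
    {"tx": 0.39,"ty": 0.15,"tz": 0,"ax": 0,"ay": 0,"az": -2.625},
    {"tx": 0.52,"ty": 0.17,"tz": 0,"ax": 0,"ay": 0,"az": -3.5},
    {"tx": 0.66,"ty": 0.17,"tz": 0,"ax": 0,"ay": 0,"az": -4.375},
    {"tx": 0.8,"ty": 0.15,"tz": 0,"ax": 0,"ay": 0,"az": -5.25},
    {"tx": 0.94,"ty": 0.12,"tz": 0,"ax": 0,"ay": 0,"az": -6.125},
    {"tx": 1.07,"ty": 0.07,"tz": 0,"ax": 0,"ay": 0,"az": -7.0},
    {"tx": 1.19,"ty": 0.01,"tz": 0,"ax": 0,"ay": 0,"az": -7.875},
    {"tx": 1.3,"ty": -0.07,"tz": 0,"ax": 0,"ay": 0,"az": -8.75},
    {"tx": 1.41,"ty": -0.16,"tz": 0,"ax": 0,"ay": 0,"az": -9.625},
    {"tx": 1.41,"ty": -0.16,"tz": 0,"ax": 0,"ay": 0,"az": -9.625}
  ]
}}

```text
time_s: 4.5
tcp_pos: [0.5986, -0.1509, 0.2849]
tool_rot: [0.488, 0.873, 0.0, 0.001]
force: [2.2, -1.1, 0.0]
gripper_width: -0.0002
```

```bash
python3 - <<'E'
from h import *
s=st()
p=robot.camera_params("wrist")
im=robot.grab_frame("wrist")
cv2.imwrite("pics/w6.png",im)
R=Ro.from_quat(s["tool_rot"]).as_matrix()
print("c in tool",(R.T@(np.array([.567,-.1515,s["tcp_pos"][2]])-s["tcp_pos"])).round(4))
def lid(im,p):
    hsv=cv2.cvtColor(im,cv2.COLOR_BGR2HSV); m=cv2.inRange(hsv,(8,130,110),(22,255,255)); m[338:]=0
    cs,_=cv2.findContours(m,cv2.RETR_EXTERNAL,cv2.CHAIN_APPROX_NONE); c=max(cs,key=cv2.contourArea)[:,0]
    P=np.array([ray(p,q,.207)[:2] for q in c])
    for i in range(8):
        o,r=circ(P); d=abs(np.hypot(*(P-o).T)-r); P=P[d<max(.0008,2*np.median(d))]
    return o,r
print(lid(im,p))
E
```

```text
4.5 tcp [ 0.5986 -0.1509  0.2849] yaw 121.59 tz [ 0.002 -0.    -1.   ] q [-3.520e-01  2.720e-01 -7.300e-02  1.224e+00  1.000e-03  6.680e-01] F [ 2.22 -1.07  0.03] w -0.0001898758080271831
c in tool [ 0.016  -0.0272 -0.0001]
(array([ 0.56333487, -0.14401577]), np.float64(0.0422844229102809))
```

View pics/w6.png

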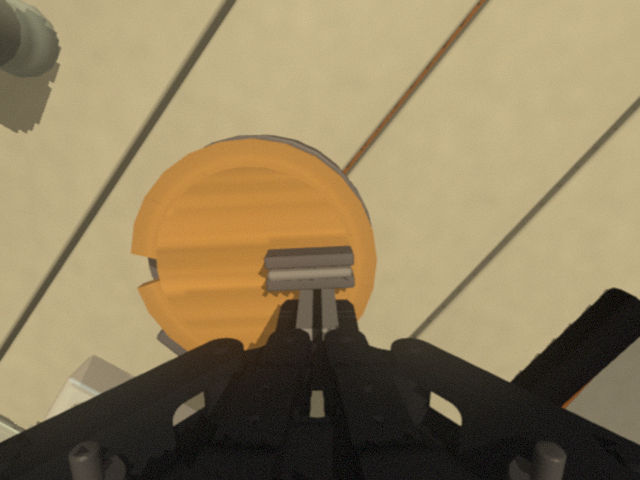

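Call:
{"name": "arm_command", "arguments": {
  "moves": [
    {"tx": 0.12,"ty": 0.07,"tz": 0,"ax": 0,"ay": 0,"az": -0.875},
    {"tx": 0.25,"ty": 0.12,"tz": 0,"ax": 0,"ay": 0,"az": -1.75},
    {"tx": 0.39,"ty": 0.15,"tz": 0,"ax": 0,"ay": 0,"az": -2.625},
    {"tx": 0.52,"ty": 0.17,"tz": 0,"ax": 0,"ay": 0,"az": -3.5},
    {"tx": 0.66,"ty": 0.17,"tz": 0,"ax": 0,"ay": 0,"az": -4.375},
    {"tx": 0.74,"ty": 0.16,"tz": 0,"ax": 0,"ay": 0,"az": -4.875},
    {"tx": 0.74,"ty": 0.16,"tz": 0,"ax": 0,"ay": 0,"az": -4.875}
  ]
}}

```text
time_s: 5.25
tcp_pos: [0.5902, -0.1298, 0.2847]
tool_rot: [0.169, 0.986, -0.0, 0.0]
force: [1.1, -1.9, 0.5]
gripper_width: 0.0002
```

```bash
python3 - <<'E'
from h import *
s=st()
p=robot.camera_params("wrist")
im=robot.grab_frame("wrist")
cv2.imwrite("pics/w7.png",im)
t=robot.grab_frame("top"); sc=robot.grab_frame("scene")
cv2.imwrite("pics/s7.png",cv2.resize(sc[200:350,140:340],None,fx=4,fy=4,interpolation=cv2.INTER_CUBIC))
cv2.imwrite("pics/t7.png",cv2.resize(t[190:310,350:500],None,fx=4,fy=4,interpolation=cv2.INTER_CUBIC))
E
```

```text
5.25 tcp [ 0.5902 -0.1298  0.2847] yaw 160.49 tz [ 0. -0. -1.] q [-0.323  0.25  -0.102  1.218 -0.     0.017] F [ 1.11 -1.86  0.51] w 0.0002302643776899968
```

View pics/w7.png

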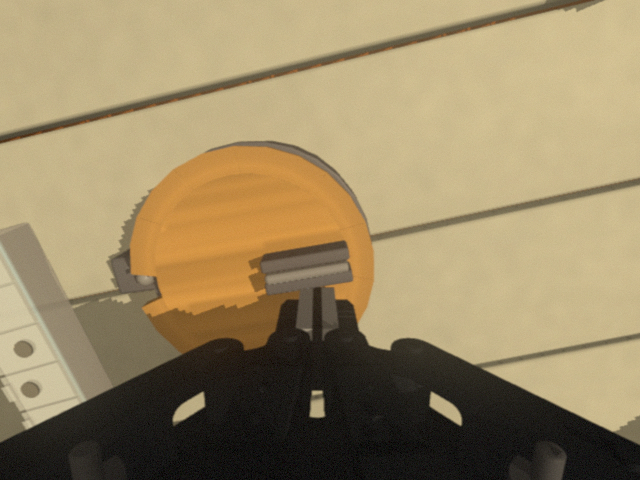

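View pics/s7.png

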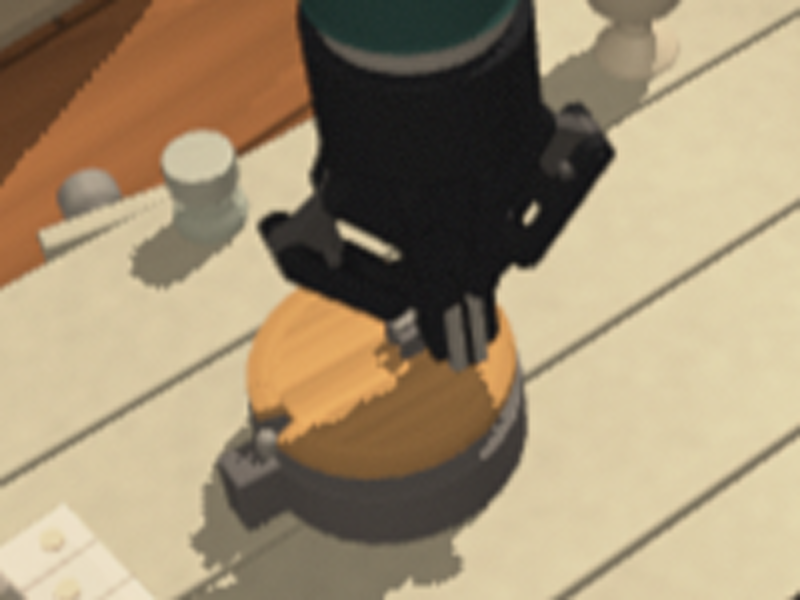

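View pics/t7.png

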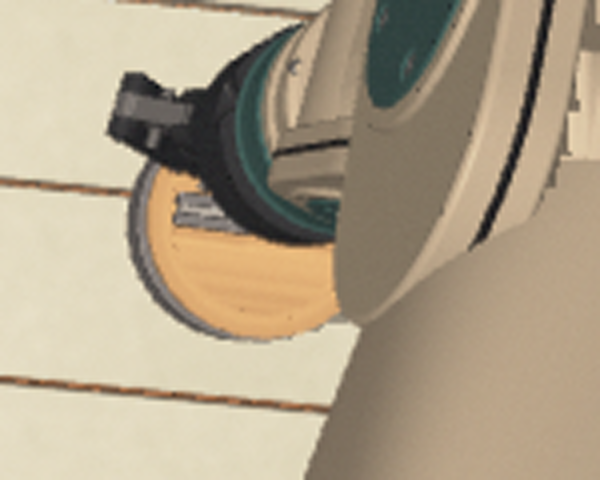

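```bash
python3 - <<'E'
from h import *
s=st()
p=robot.camera_params("wrist")
im=cv2.imread("pics/w7.png")
cv2.imwrite("pics/w7z.png",cv2.resize(im[230:330,90:200],None,fx=6,fy=6,interpolation=cv2.INTER_CUBIC))
hsv=cv2.cvtColor(im,cv2.COLOR_BGR2HSV); m=cv2.inRange(hsv,(8,130,60),(22,255,255)); m[338:]=0;m[:,:125]=0;m[:130]=0
cs,_=cv2.findContours(m,cv2.RETR_EXTERNAL,cv2.CHAIN_APPROX_NONE); c=max(cs,key=cv2.contourArea)[:,0]
c=c[(c[:,1]<330)&((c[:,1]<255)|(c[:,0]<200)|(c[:,0]>352))]
P=np.array([ray(p,q,.207)[:2] for q in c])
for i in range(10):
    o,r=circ(P); d=abs(np.hypot(*(P-o).T)-r); P=P[d<max(.0008,2*np.median(d))]
print(o,r,len(P))
for n,uv,z in (("crest in",(266,283),.2215),("crest out",(351,270),.2215),("upper edge in",(262,257),.219),("upper out",(346,242),.219)):
    print(n,ray(p,uv,z).round(4))
a=ray(p,(266,283),.2215);b=ray(p,(351,270),.2215);print(np.degrees(np.arctan2(*(b-a)[1::-1])))
a=ray(p,(262,257),.219);b=ray(p,(346,242),.219);print(np.degrees(np.arctan2(*(b-a)[1::-1])))
E
```

```text
5.4 tcp [ 0.5903 -0.1298  0.2846] yaw 160.52 tz [ 0.  0. -1.] q [-0.323  0.251 -0.101  1.219  0.     0.017] F [ 1.03 -0.3   0.65] w -0.00011806330381579861
[ 0.5684024  -0.15003162] 0.04934897312224703 309
crest in [ 0.5708 -0.143   0.2215]
crest out [ 0.5765 -0.1116  0.2215]
upper edge in [ 0.5615 -0.1413  0.219 ]
upper out [ 0.5664 -0.11    0.219 ]
79.75653881246849
81.06276145244146
```

View pics/w7z.png

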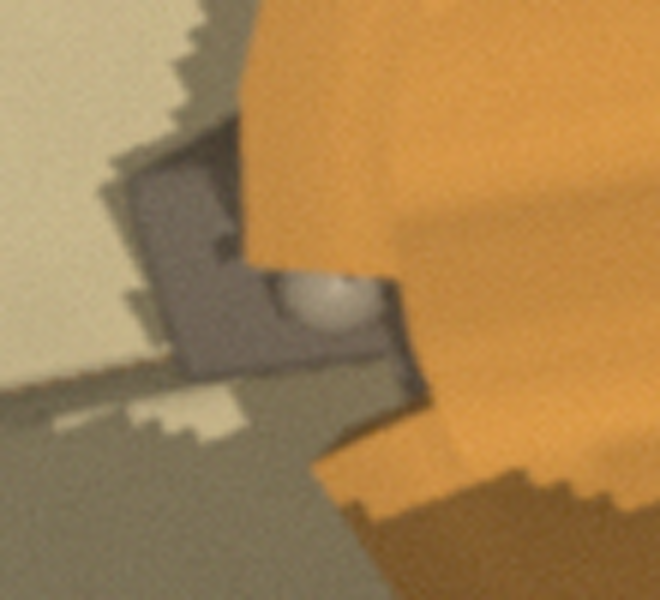

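```bash
python3 - <<'E'
from h import *
p=robot.camera_params("wrist")
o=np.array([.5684,-.1500])
A=lambda X:(X[:2]-o, np.hypot(*(X[:2]-o)).round(4),np.degrees(np.arctan2(X[1]-o[1],X[0]-o[0])).round(1))
g=lambda u,v,z:ray(p,(90+u/6-.42,230+v/6-.42),z)
for n,u,v,z in (("cU",245,265,.207),("cL",315,462,.207),("iU",395,280,.207),("iL",428,402,.207),("pin L",278,292,.1965),("pin R",382,292,.1965),("pin bottom",330,332,.1955),("pin c",330,282,.1985),("blk ul",132,182,.19),("blk ll",185,375,.19),("blk lr",390,355,.19)):
    X=g(u,v,z); print(n,X.round(4),*A(X)[1:])
E
```

```text
cU [ 0.5532 -0.1978  0.207 ] 0.0502 -107.7
cL [ 0.568  -0.1998  0.207 ] 0.0498 -90.5
iU [ 0.5576 -0.1886  0.207 ] 0.0401 -105.7
iL [ 0.5665 -0.1904  0.207 ] 0.0405 -92.7
pin L [ 0.5577 -0.2029  0.1965] 0.054 -101.5
pin R [ 0.5602 -0.1957  0.1965] 0.0464 -100.2
pin bottom [ 0.562  -0.2013  0.1955] 0.0517 -97.1
pin c [ 0.5579 -0.1978  0.1985] 0.0489 -102.5
blk ul [ 0.5473 -0.2132  0.19  ] 0.0666 -108.5
blk ll [ 0.5627 -0.2167  0.19  ] 0.0669 -94.9
blk lr [ 0.5664 -0.201   0.19  ] 0.051 -92.2
```

Call:
{"name": "arm_command", "arguments": {
  "moves": [
    {"tx": -0.2,"ty": 0,"tz": 0,"ax": 0,"ay": 0,"az": 0},
    {"tx": -0.4,"ty": 0,"tz": 0,"ax": 0,"ay": 0,"az": 0},
    {"tx": -0.4,"ty": 0,"tz": -0.5,"ax": 0,"ay": 0,"az": 0},
    {"tx": -0.4,"ty": 0,"tz": -1.2,"ax": 0,"ay": 0,"az": 0},
    {"tx": -0.1,"ty": -0.6,"tz": -1.2,"ax": 0,"ay": 0,"az": 0},
    {"tx": 0.2,"ty": -1.2,"tz": -1.2,"ax": 0,"ay": 0,"az": 0},
    {"tx": 0.35,"ty": -1.55,"tz": -1.2,"ax": 0,"ay": 0,"az": 0},
    {"tx": 0.35,"ty": -1.55,"tz": -0.7,"ax": 0,"ay": 0,"az": 0},
    {"tx": 0.35,"ty": -1.55,"tz": -0.7,"ax": 0,"ay": 0,"az": 0}
  ]
}}

```text
time_s: 6.3
tcp_pos: [0.5635, -0.1698, 0.3025]
tool_rot: [0.168, 0.986, 0.001, -0.002]
force: [-0.3, 1.1, -0.9]
gripper_width: 0.0002
```

```bash
python3 - <<'E'
from h import *
s=st()
im=robot.grab_frame("wrist")
cv2.imwrite("pics/w8.png",im)
sc=robot.grab_frame("scene")
cv2.imwrite("pics/s8.png",cv2.resize(sc[200:350,140:340],None,fx=4,fy=4,interpolation=cv2.INTER_CUBIC))
E
```

```text
6.3 tcp [ 0.5635 -0.1698  0.3025] yaw 160.63 tz [-0.004  0.002 -1.   ] q [-0.403  0.215 -0.108  1.252  0.    -0.065] F [-0.25  1.12 -0.9 ] w 0.00022462353595776736
```

View pics/w8.png

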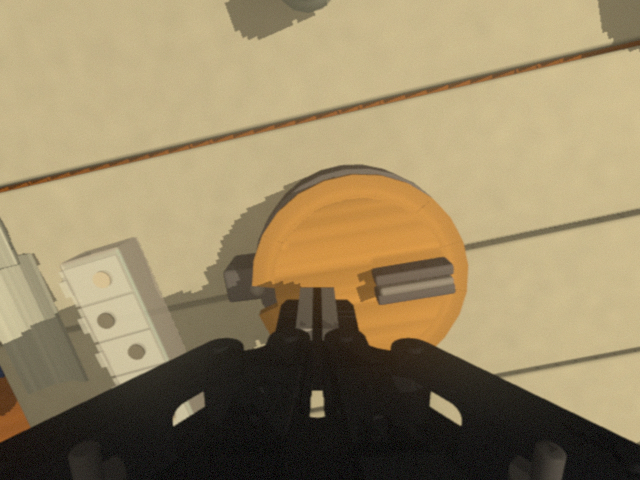

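View pics/s8.png

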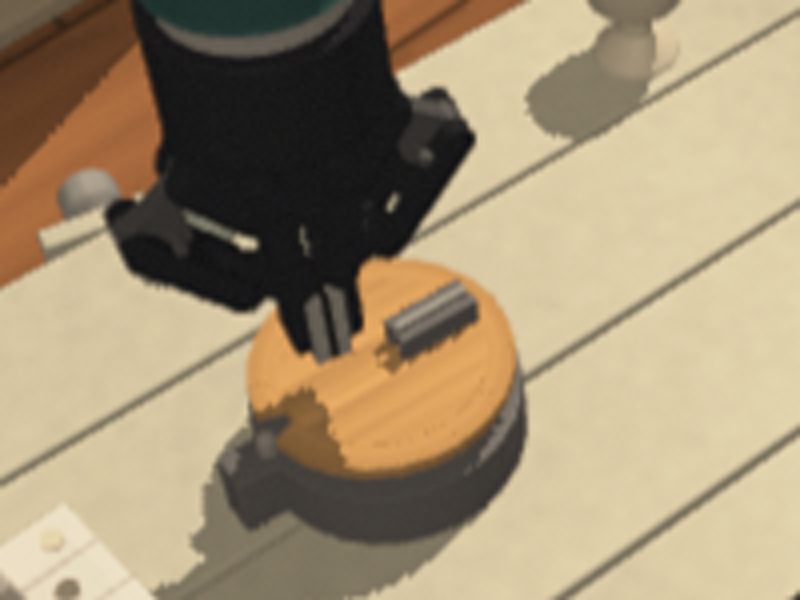

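Call:
{"name": "arm_command", "arguments": {
  "moves": [
    {"tx": 0,"ty": 0,"tz": 0.3,"ax": 0,"ay": 0,"az": 0},
    {"tx": 0,"ty": 0,"tz": 0.6,"ax": 0,"ay": 0,"az": 0},
    {"tx": 0,"ty": 0,"tz": 0.75,"ax": 0,"ay": 0,"az": 0},
    {"tx": 0,"ty": 0,"tz": 0.85,"ax": 0,"ay": 0,"az": 0},
    {"tx": 0,"ty": 0,"tz": 0.95,"ax": 0,"ay": 0,"az": 0},
    {"tx": 0,"ty": 0,"tz": 1.05,"ax": 0,"ay": 0,"az": 0},
    {"tx": 0,"ty": 0,"tz": 1.05,"ax": 0,"ay": 0,"az": 0}
  ]
}}

```text
time_s: 7.1
tcp_pos: [0.565, -0.17, 0.2739]
tool_rot: [0.168, 0.986, 0.0, 0.0]
force: [0.0, 1.3, 1.0]
gripper_width: 0.0
```

Call:
{"name": "arm_command", "arguments": {
  "moves": [
    {"tx": 0,"ty": 0,"tz": 0.05,"ax": 0,"ay": 0,"az": 0},
    {"tx": 0,"ty": 0,"tz": 0.1,"ax": 0,"ay": 0,"az": 0},
    {"tx": 0,"ty": 0,"tz": 0.15,"ax": 0,"ay": 0,"az": 0}
  ]
}}

```text
time_s: 7.4
tcp_pos: [0.5651, -0.1702, 0.2697]
tool_rot: [0.168, 0.986, -0.0, 0.0]
force: [-0.9, 1.3, 4.3]
gripper_width: -0.0004
```

```bash
python3 - <<'E'
from h import *
s=st()
sc=robot.grab_frame("scene")
cv2.imwrite("pics/s9.png",cv2.resize(sc[200:350,140:340],None,fx=4,fy=4,interpolation=cv2.INTER_CUBIC))
im=robot.grab_frame("wrist")
cv2.imwrite("pics/w9.png",im)
E
```

```text
7.4 tcp [ 0.5651 -0.1702  0.2697] yaw 160.68 tz [ 0.001 -0.    -1.   ] q [-0.402  0.235 -0.154  1.181  0.    -0.065] F [-0.91  1.31  4.31] w -0.0003729798192955738
```

View pics/s9.png

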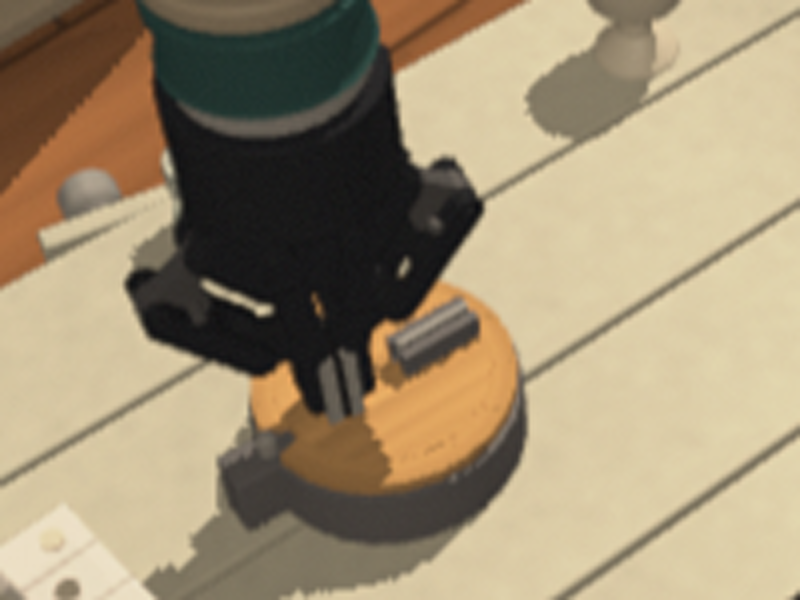

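View pics/w9.png

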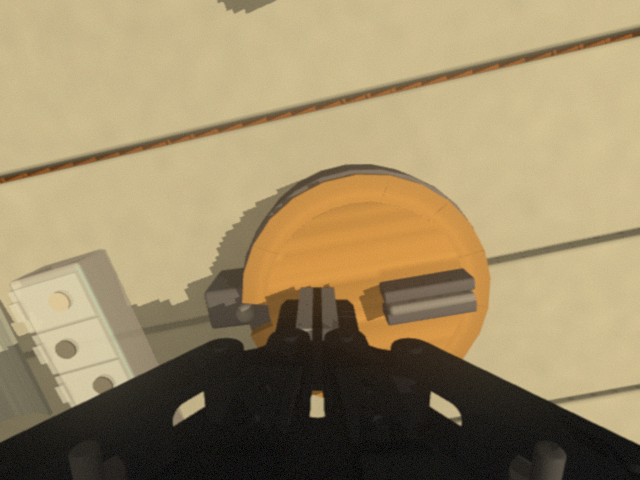

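Call:
{"name": "arm_command", "arguments": {
  "moves": [
    {"tx": 0,"ty": 0,"tz": 0.05,"ax": 0,"ay": 0,"az": 0},
    {"tx": 0,"ty": 0,"tz": 0.1,"ax": 0,"ay": 0,"az": 0},
    {"tx": 0,"ty": 0,"tz": 0.1,"ax": 0,"ay": 0,"az": 0}
  ]
}}

```text
time_s: 7.8
tcp_pos: [0.5655, -0.1704, 0.2693]
tool_rot: [0.168, 0.986, -0.0, 0.001]
force: [-5.5, 2.9, 14.4]
gripper_width: 0.0001
```

Call:
{"name": "arm_command", "arguments": {
  "moves": [
    {"tx": 0,"ty": 0,"tz": 0.08,"ax": 0,"ay": 0,"az": 0},
    {"tx": 0,"ty": 0,"tz": 0.08,"ax": 0,"ay": 0,"az": 0},
    {"tx": 0,"ty": 0,"tz": 0.08,"ax": 0,"ay": 0,"az": 0}
  ]
}}

```text
time_s: 8.1
tcp_pos: [0.5655, -0.1705, 0.2691]
tool_rot: [0.168, 0.986, -0.001, 0.002]
force: [-7.7, 3.4, 24.2]
gripper_width: 0.0002
```

Home (force climbs to 24 N without travel). Lift straight up and back off.

Call:
{"name": "arm_command", "arguments": {
  "moves": [
    {"tx": 0,"ty": 0,"tz": -0.2,"ax": 0,"ay": 0,"az": 0},
    {"tx": 0,"ty": 0,"tz": -0.6,"ax": 0,"ay": 0,"az": 0},
    {"tx": 0,"ty": 0,"tz": -1.3,"ax": 0,"ay": 0,"az": 0},
    {"tx": 0,"ty": 0,"tz": -2.2,"ax": 0,"ay": 0,"az": 0},
    {"tx": -0.8,"ty": 0,"tz": -3.0,"ax": 0,"ay": 0,"az": 0},
    {"tx": -1.5,"ty": 0,"tz": -3.3,"ax": 0,"ay": 0,"az": 0},
    {"tx": -1.5,"ty": 0,"tz": -3.3,"ax": 0,"ay": 0,"az": 0}
  ]
}}

```text
time_s: 8.8
tcp_pos: [0.6102, -0.1863, 0.3644]
tool_rot: [0.168, 0.986, -0.001, 0.002]
force: [-0.7, 0.1, -0.7]
gripper_width: 0.0001
```

```bash
python3 - <<'E'
from h import *
s=st()
p=robot.camera_params("wrist")
sc=robot.grab_frame("wrist"); cv2.imwrite("pics/w10.png",sc)
sc=robot.grab_frame("scene")
cv2.imwrite("pics/s10f.png",sc)
cv2.imwrite("pics/s10.png",cv2.resize(sc[225:345,180:290],None,fx=5,fy=5,interpolation=cv2.INTER_CUBIC))
E
```

```text
8.8 tcp [ 0.6102 -0.1863  0.3644] yaw 160.67 tz [ 0.005 -0.002 -1.   ] q [-0.398  0.274  0.097  1.388 -0.    -0.06 ] F [-0.74  0.07 -0.67] w 5.988727212317084e-05
```

View pics/s10.png

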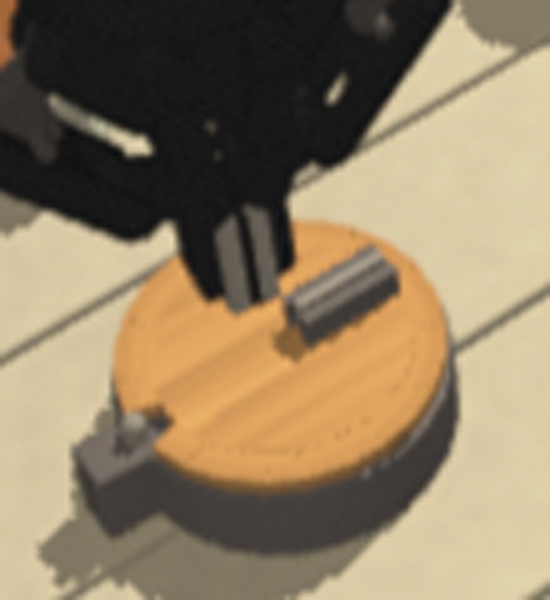

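View pics/w10.png

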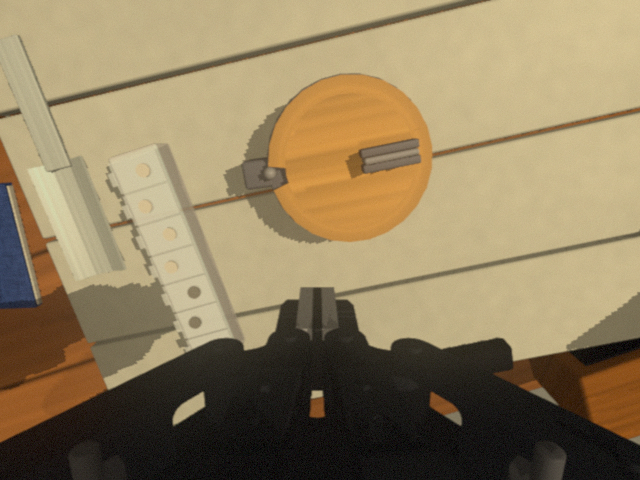

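View pics/s10f.png

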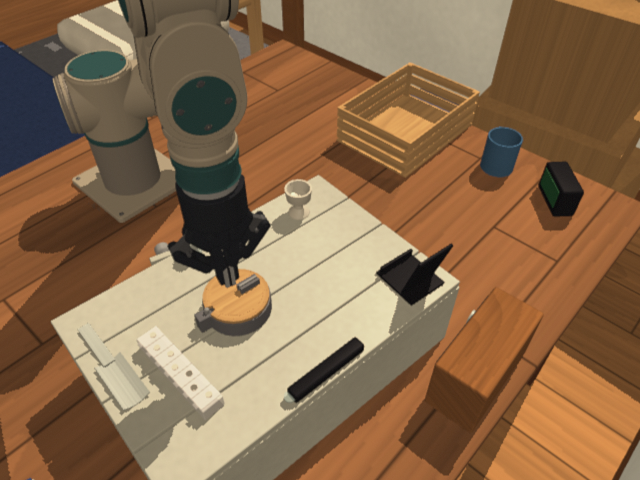

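```bash
python3 - <<'E'
from h import *
p=robot.camera_params("scene")
def fit(f,z,roi):
    im=cv2.imread(f);hsv=cv2.cvtColor(im,cv2.COLOR_BGR2HSV); m=cv2.inRange(hsv,(8,90,60),(25,255,255)); k=np.zeros_like(m);a,b,c,d=roi;k[a:b,c:d]=m[a:b,c:d]
    cs,_=cv2.findContours(k,cv2.RETR_EXTERNAL,cv2.CHAIN_APPROX_NONE); c=max(cs,key=cv2.contourArea)[:,0]
    # common arc only: right side and left side (not hidden by gripper)
    c=c[((c[:,0]>255)|((c[:,0]<212)&(c[:,1]<312)&(c[:,1]>283)))]
    P=np.array([ray(p,q,z)[:2] for q in c])
    for i in range(8):
        o,r=circ(P); d=abs(np.hypot(*(P-o).T)-r); P=P[d<max(.0008,2.5*np.median(d))]
    return o.round(4),r.round(4),len(P)
print(fit("pics/scene0.png",.207,(255,335,198,275)))
for z in(.207,.200,.197): print(z,fit("pics/s10f.png",z,(260,345,198,275)))
w=robot.camera_params("wrist")
# triangulated crest outer end: wrist (419,150), scene
g=lambda u,v:np.array([180+u/5-.4,225+v/5-.4])
def tri(a,b):
    P=[q["intrinsics"]@np.c_[q["R"],q["t"]] for q in(w,p)]
    X=cv2.triangulatePoints(P[0],P[1],np.array(a,float).reshape(2,1),np.array(b,float).reshape(2,1));return (X[:3]/X[3]).ravel()
print("crest out",tri((418,151),g(380,252)),"crest in",tri((365,161),g(291,298)))
print("expect z .2115 home, .2215 raised")
# bystanders: scene image diff
a=cv2.imread("pics/scene0.png").astype(int);b=cv2.imread("pics/s10f.png").astype(int)
for n,(x0,x1,y0,y1) in dict(org=(130,225,322,412),shoe=(75,150,318,412),torch=(280,370,335,405),stand=(372,460,240,305),egg=(280,315,178,222),knob=(150,176,238,265)).items(): print(n,(abs(a-b)[y0:y1,x0:x1].max(2)>50).mean().round(4))
E
```

```text
(array([ 0.5691, -0.1518]), np.float64(0.05), 65)
0.207 (array([ 0.5747, -0.1556]), np.float64(0.0496), 56)
0.2 (array([ 0.5701, -0.1525]), np.float64(0.0501), 56)
0.197 (array([ 0.5681, -0.1511]), np.float64(0.0503), 56)
crest out [ 0.57044861 -0.11112032  0.20970118] crest in [ 0.56530278 -0.14206798  0.21143821]
expect z .2115 home, .2215 raised
org 0.058
shoe 0.0074
torch 0.0
stand 0.0
egg 0.0
knob 0.265
```

```bash
python3 - <<'E'
from h import *
st(); print(robot.sign_off())
E
```

```text
8.9 tcp [ 0.6073 -0.185   0.3621] yaw 160.68 tz [-0.002  0.    -1.   ] q [-0.397  0.273  0.09   1.39  -0.    -0.06 ] F [-0.4   0.73 -0.87] w 0.00014149133273407737
the job is handed in; nothing more can be done
None
```

The lid looks fully home on the pin, and I handed the job in at 8.9 s with the arm lifted clear. I pushed the rib about 167° counter-clockwise with the closed fingertips, then pressed the flat of the lid beside the rib, and lifted off.

**Turn:** before pressing, the notch was about 2° (under 2 mm) from the pin, inside the 6 mm limit. The last pictures show the pin standing up through the notch.

**Press:** the force rose to 24 N with almost no further travel. The tip height there, about 0.196 m, matches the seated lid top at 0.197 m.

**Checks that differ:** the rib crest, located from two cameras, came out 0–2 mm below its seated height, so home. A circle fit in the scene camera suggested about 8.5 mm of travel, though its noise is about 1 mm.

**Bystanders:**
- **Torch, phone stand and egg cup:** unchanged in the scene picture.
- **Organiser and shoehorn:** small picture changes, which I put down to arm shadow.
- **Earplug jar and door knob:** hidden or nearly hidden by the gripper in the last scene picture, so not confirmed by sight. By the tool readings the fingertips never went below about 0.196 m near them, and the crate top is at 0.160 m.

**Refused calls:** the first two move calls were refused by the interface before any motion, and rows naming all six fields went through.

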